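# Lock the spinner's rotor screw and snap its hub cap on

## Task

Take the red driver from its yellow holder, use its blade (not the fingers) to turn the brass slotted screw in the tube spinner's hub clockwise until it stops, and stand the driver back in the holder. Then pick up the blue cap by its grip, press it straight down onto the hub until it snaps fully home, and keep pressing: finish while still gripping the cap and pushing it down firmly. Leave the other things on the bench where they are.

Things in the scene. Friction and masses are not known exactly. Their poses are not given: they have to be found in the camera images.
- spinner: Small white tube spinner, fixed: base 170 x 160 mm, 50 mm high; grey rotor disc 124 mm across (does not turn), its top 62 mm above the bench; aluminium hub 52 mm across, its top 88 mm above the bench. Origin on the bench under the hub's axis, z up. Four sprung steel balls stand 4.5 mm out of the hub's side, 13.5 mm below its top: the snap fit for the cap.
- hub_top (a point): Point on the hub's vertical axis at its top rim (red mark: the screw's locked position). The cap meets the balls 11 mm above home; passing them takes 13 to 20 N; some 6 mm above home the force drops suddenly and the balls then pull it down with up to 15 N. Home: top plate on the hub's top, the cap's lower rim 22 mm below this point.
- screw_slot (a point): Centre of the top of the brass screw head (29 mm across, in the middle of the hub, 1 mm below the hub's top). Its x axis runs along the straight slot, z up; it turns with the screw. Slot 8.5 mm wide, 7 mm deep, right across the head; the well around the head is 33 mm across.
- screw (a joint): Angle of the captive screw in rad: grows clockwise seen from above, has a little friction (0.06 N m) and stays where it is left. It starts between 0 and 0.35 and stops hard at 1.3 (locked: white dot on the head near the red mark). The screw does not move up or down.
- driver: Red flat-blade driver, upright, 122 mm long, loose, 0.12 kg. Origin at the blade's tip, z up the driver, x along the blade's width. From the tip: blade 15 mm wide (x), 5 mm thick (y), 16 mm long; round shank 10 mm; black collar 30 mm across at 50 to 54 mm; flat-sided handle at 54 to 122 mm, 24 mm in x, 16 mm in y (grip across y).
- driver_grip (a point): Centre of the driver's handle, 88 mm above the blade's tip; same axes as the driver.
- driver_tip (a point): Tip of the driver's blade.
- holder_mouth (a point): Centre of the hole at the top face of the fixed yellow holder block (56 x 56 mm, top 56 mm above the bench). The round hole is 23 mm across and 52 mm deep; the foot is 76 mm square; the driver hangs in it by its collar, its blade's tip 6 mm above the bench.
- cap: Blue round hub cap, loose, 60 g, 67 mm across, 60 mm high. Origin: centre of its lower rim, z up. Hollow skirt, open below, 22 mm deep inside, with a bead 56 mm across inside its lower edge; 4 mm top plate (26 mm up), on it a white flat grip 36 mm long (x), 14 mm thick (y; grip across y), 34 mm high. On the hub any turn about z is right.
- cap_grip (a point): Point to hold the cap by: in the white grip, on the cap's axis, 48 mm above its lower rim (22 mm above its top plate); same axes as the cap.
- tip_box: Bystander: magenta pipette-tip box with clear lid, 85 x 120 mm, 110 mm high.
- tube_rack: Bystander: yellow tube rack, 70 x 130 mm, 42 mm high.
- bottle: Bystander: clear bottle with blue cap, 60 mm across, 140 mm high.
- jar: Bystander: amber jar with white cap, 64 mm across, 70 mm high.
- beaker: Bystander: glass beaker, 68 mm across, 85 mm high.
- pen_blue: Bystander: blue marker pen lying down, 120 mm long, 11 mm thick.
- pen_grey: Bystander: grey marker pen lying down, 120 mm long, 11 mm thick.
Not all that is in view belongs to the job. What is shaped like the part that bears holder_mouth but pink is not meant.

How it is judged:
By the outcome, as a careful person would: the job done as asked, in the order asked, and still so for the second after the job is handed in, while the arm keeps its last pose, push and grip.
It also fails if it takes over 67 s, if anything falls off the work surface, if the arm or the gripper's body presses on something with over 40 N, if the wrist force passes 120 N, or if a joint passes its speed limit or range.

## Robot

A 6-joint arm with a two-finger parallel gripper is mounted at the origin on the work surface. World frame = base frame: x ahead of the robot, y to its left, z up, the work surface at z = 0. Lengths are in m, angles in rad, forces in N, time in s.
With the tool pointing down it reaches from about 0.35 to 0.975 m from the base axis. Payload 4.9 kg.
Tool frame: the origin (TCP) lies midway between the tips of the shut fingers; the grasp point (between the pads) lies ctrl.grip_point_offset behind it (ctrl.grip_point_offset is the distance from the TCP to the grasp point, in m); x points along the fingers, y is the direction in which the jaws open and shut, and the axes are right-handed (so a half turn about x gives the same grasp; the last joint's range is limited). The gripper opens to 85 mm and grips with 20 to 120 N. Pads are 22 mm wide; open, the fingers measure 114 mm over their backs; the gripper's body (76 mm by 85 mm) begins 54 mm behind the grasp point. The pads swing forward as they close: fully open they stand 13 mm farther back than shut.
Start: joints at [0.99, 0.053, 1.613, -0, 1.476, -0.119], TCP at [0.278, 0.56, 0.231] pointing down, gripper open.
Joint ranges: [-3.01, 3.01], [-1.01, 2.22], [0.06, 2.58], [-1.02, 4.17], [0.09, 2.62], [-3.14, 3.14]. Speed limits (rad/s): [2.57, 2.57, 3.14, 3.14, 3.14, 3.14].

## Interface

Orientations are given as a rotation vector (axis times angle).
In Python, from station import ctrl gives the robot as it stands. The module is installed in compiled form; this text tells all that it offers.
- The arm moves only by the tool drive_tool, never from a script. Its argument "commands" is text: rows parted by semicolons, each of 5 numbers parted by spaces: the closure, from -1 (fully open) to 1 (shut), so that 0 is half open, then the shift along the tool's x, y, z in units of 40 mm (1.0 is 40 mm), then the turn about the tool's x in units of 5 degrees (1.0 is 5 degrees). A call has 1 to 8 rows; each row is the pose to reach, as a shift and turn from the pose commanded when the call began, along the tool's axes at that moment; what a row does not reach only later rows make up. A row lasts 1/12 s, in which the tool goes at most 41.7 mm and 7.16 degrees, less where a joint would pass 70% of its speed; a pose out of reach is approached as far as the arm can. A call with a gripper value outside its range is refused whole. The fingers move at their own pace and stop on an object; "newtons" is the grip in N (left out, the last holds). Time passes only in rows, so rows that repeat a pose let the fingers close. It gives the time, the measured TCP pose, the force and the opening at its end, in the units of the state.
- ctrl.get_obs(): the state, without advancing time (a new reading comes with each control period).
- ctrl.get_image(name): name is "scene" or "top" or "wrist"; returns (picture, depth): 384x512x3 uint8, blue, green, red; 384x512 float32, m along the optical axis (not along the pixel's ray), 0 where there is no reading.
- ctrl.camera_info(name): a dict with "K" (3x3 intrinsics, pixels), "k1" (the pictures are not rectified: a ray, as slopes to the right and down, at radius r is drawn at 1 + k1 r^2 times it, then the intrinsics apply), "T" (4x4, takes a point from camera to world coordinates). Camera axes: x right, y down, z forward; pixel columns grow to the right and rows downward; lengths in m; the calibration is good to about 2 mm. A picture is of the moment at which its call begins: read the wrist's pose just before it. camera_info takes no time and is no camera call; for the wrist camera it gives the pose at the moment of the call.
- ctrl.finish_job(): hands the job in, once; it reports no verdict.
The state is a dict: "t": time; "q": joint angles; "dq": joint speeds; "effort": joint torques, N m; "tool_pos": TCP position; "tool_rot": TCP orientation; "contact_force": force on the tool from outside, world axes, zero at the start; "wrist_torque": the same for the moment, N m; "opening": finger opening in m.
Only numpy, scipy, OpenCV 4.12 (cv2) and the standard library are available. Lean on these libraries where they do the work, as an engineer would, in place of code of your own. Each camera call takes 0.05 s, during which the arm holds its last target.

## Working session

There is one attempt and no reset: what is moved stays moved. The work goes in short steps, Python scripts to look and compute and a tool call to move; the robot and the scene stay as the last step left them, time stands still between calls to the robot, and variables do not carry over. Pictures are saved under pics/ and viewed, and the job is handed in when it is done.

Besides the shell and the picture viewer there is one more tool, called as name(argument=value, ...) on one line, values as JSON. drive_tool: Moves the arm, as the interface text tells. Its arguments: {"type":"object","properties":{"commands":{"type":"string"},"newtons":{"type":"number"}},"required":["commands"]}

```bash
mkdir -p pics
cat > h.py <<'E'
import numpy as np, cv2
from station import ctrl
from scipy.spatial.transform import Rotation as R
def grab(name,tag):
    ci=ctrl.camera_info(name); im,d=ctrl.get_image(name)
    cv2.imwrite(f'pics/{tag}.png',im); np.savez(f'{tag}.npz',im=im,d=d,K=ci['K'],k1=ci['k1'],T=ci['T'])
    return im,d,ci
def load(tag):
    z=np.load(f'{tag}.npz'); return z['im'],z['d'],dict(K=z['K'],k1=float(z['k1']),T=z['T'])
def slopes(ci,uv):
    K=np.array(ci['K']);k1=ci['k1']
    uv=np.atleast_2d(np.asarray(uv,float))
    return cv2.undistortPoints(uv.reshape(-1,1,2),K,np.array([k1,0,0,0.])).reshape(-1,2)
def plane(ci,uv,z):
    s=slopes(ci,uv);T=np.array(ci['T']);d=np.c_[s,np.ones(len(s))]@T[:3,:3].T
    o=T[:3,3]; t=(z-o[2])/d[:,2]; return o+d*t[:,None]
def pts(ci,d,uv):
    s=slopes(ci,uv);T=np.array(ci['T']);uv=np.atleast_2d(uv).astype(int)
    dd=d[uv[:,1],uv[:,0]]
    return (np.c_[s,np.ones(len(s))]*dd[:,None])@T[:3,:3].T+T[:3,3]
def proj(ci,P):
    T=np.array(ci['T']);p=(np.atleast_2d(P)-T[:3,3])@T[:3,:3]; s=p[:,:2]/p[:,2:]
    r2=(s**2).sum(1,keepdims=True); s=s*(1+ci['k1']*r2); K=np.array(ci['K'])
    return np.c_[s,np.ones(len(s))]@K.T[:,:2]
E
python3 - <<'E'
from h import *
o=ctrl.get_obs()
for k,v in o.items(): print(k,np.round(v,4))
print('gpo',ctrl.grip_point_offset, R.from_rotvec(o['tool_rot']).as_matrix().round(3))
for n in ['scene','top','wrist']:
    im,d,ci=grab(n,n+'0'); print(n,np.round(ci['K'],1).tolist(),ci['k1'],np.round(ci['T'],3).tolist())
E
```

```text
t 0.0
q [ 0.99    0.0534  1.6143 -0.      1.476  -0.119 ]
dq [-0.0004 -0.0011  0.0001 -0.0012 -0.0004 -0.0001]
effort [ 8.00000e-04 -3.93691e+01 -3.70173e+01 -1.00000e-04  6.90000e-03
  0.00000e+00]
tool_pos [0.2781 0.559  0.2301]
tool_rot [ 0.3606  1.541  -0.3637]
contact_force [-1.4677 -0.2902 -0.0881]
wrist_torque [-0.0094  0.049  -0.0014]
opening 0.0852
gpo 0.0187 [[-0.001  0.446  0.895]
 [-0.002  0.895 -0.446]
 [-1.    -0.002 -0.   ]]
scene [[360.8, 0.0, 256.0], [0.0, 360.8, 195.4], [0.0, 0.0, 1.0]] 0.03379925467575757 [[-0.786, 0.506, -0.356, 0.972], [0.618, 0.653, -0.438, 0.566], [0.011, -0.564, -0.825, 0.965], [0.0, 0.0, 0.0, 1.0]]
top [[421.3, 0.0, 259.2], [0.0, 421.3, 192.8], [0.0, 0.0, 1.0]] 0.029602293211052694 [[0.028, -0.988, 0.15, 0.402], [-1.0, -0.026, 0.014, 0.082], [-0.01, -0.151, -0.989, 1.188], [0.0, 0.0, 0.0, 1.0]]
wrist [[283.3, 0.0, 253.7], [0.0, 283.3, 190.7], [0.0, 0.0, 1.0]] -0.00176103263603315 [[0.447, 0.855, 0.264, 0.211], [0.895, -0.426, -0.134, 0.593], [-0.002, 0.296, -0.955, 0.372], [0.0, 0.0, 0.0, 1.0]]
```

View pics/scene0.png

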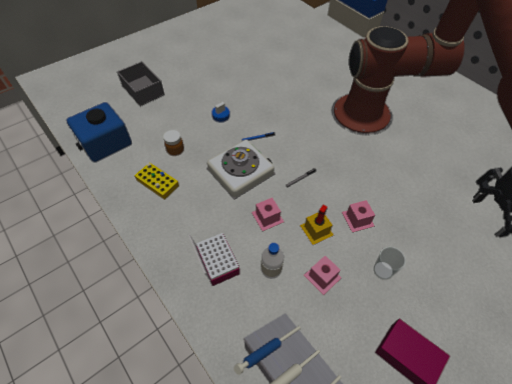

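View pics/top0.png

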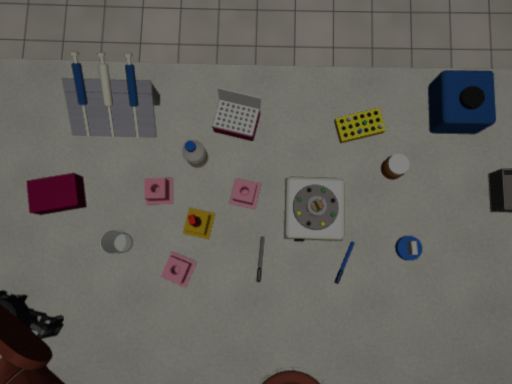

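View pics/wrist0.png

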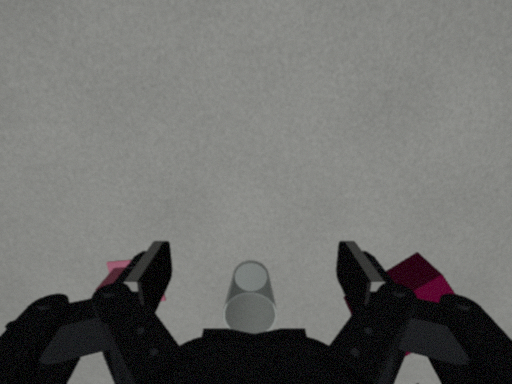

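Top view: yellow holder with red driver at (198,222), three pink lookalike holders at (158,190), (245,193), (178,269), spinner at (316,207), blue cap with white grip at (409,248). In the scene view they are at (318,225), (240,160) and (221,112). The yellow holder with the red driver is the one meant. Enlarging to confirm.

Run:
```python
from h import *
im,d,ci=load('top0'); im2,d2,c2=load('scene0')
def crop(i,u,v,s,f): 
    c=i[v-s:v+s,u-s:u+s]; return cv2.resize(c,(f,f),interpolation=cv2.INTER_CUBIC)
a=np.hstack([crop(im,198,222,24,260),crop(im,316,207,20,260),crop(im,409,248,20,260)])
b=np.hstack([crop(im2,318,222,28,260),crop(im2,240,160,24,260),crop(im2,221,112,20,260)])
cv2.imwrite('pics/crop0.png',np.vstack([a,b]))
def masks(im,lo,hi,win):
    hsv=cv2.cvtColor(im,cv2.COLOR_BGR2HSV); m=cv2.inRange(hsv,lo,hi)
    w=np.zeros_like(m); u,v,s=win; w[v-s:v+s,u-s:u+s]=255
    return m&w
for nm,i,dd,c,w in [('top',im,d,ci,[(198,222,24),(316,207,20),(409,248,20)]),('scene',im2,d2,c2,[(318,222,28),(240,160,40),(221,112,20)])]:
    y=masks(i,(18,120,90),(35,255,255),w[0]); r=masks(i,(0,150,70),(8,255,255),w[0])|masks(i,(172,150,70),(180,255,255),w[0])
    b=masks(i,(100,120,60),(125,255,255),w[2])
    for n,m in [('yellow',y),('red',r),('blue',b)]:
        uv=np.argwhere(m)[:,::-1]; P=pts(c,dd,uv)
        print(nm,n,len(uv),uv.mean(0).round(1),np.percentile(P,[2,50,98],axis=0).round(3).tolist())
```

```text
top yellow 503 [198.7 223.5] [[0.453, 0.228, 0.002], [0.482, 0.258, 0.055], [0.528, 0.302, 0.062]]
top red 51 [191.8 219.4] [[0.479, 0.257, 0.121], [0.491, 0.265, 0.129], [0.501, 0.272, 0.132]]
top blue 335 [407.7 247.7] [[0.408, -0.342, 0.022], [0.438, -0.304, 0.027], [0.467, -0.282, 0.032]]
scene yellow 389 [317. 228.] [[0.465, 0.229, 0.002], [0.506, 0.279, 0.054], [0.53, 0.305, 0.061]]
scene red 36 [322.9 208.4] [[0.482, 0.26, 0.126], [0.494, 0.268, 0.128], [0.502, 0.276, 0.132]]
scene blue 124 [220.5 113.7] [[0.408, -0.337, 0.02], [0.448, -0.3, 0.026], [0.471, -0.281, 0.032]]
```

View pics/crop0.png

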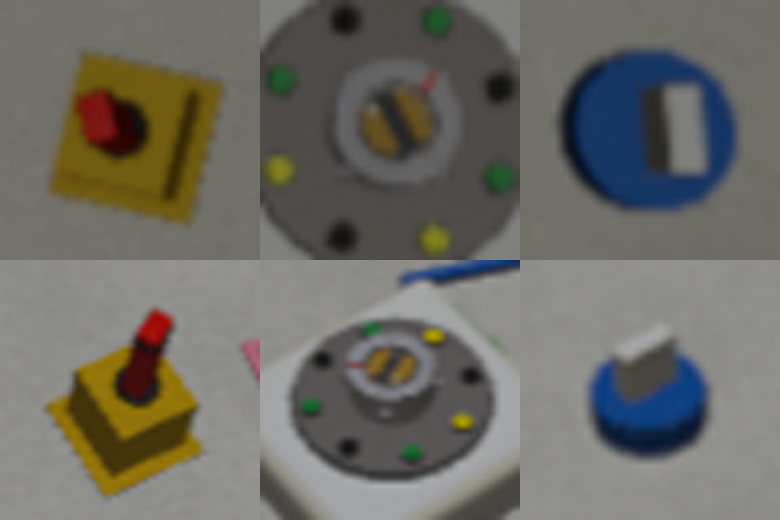

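Confirmed: the yellow block holds the red driver. The slot lies roughly along yaw 27° and the handle's long side along yaw 16°. I'll hover over the driver, turned to its grip, and refine with the wrist camera.

drive_tool(commands="-1 0 -4.2 8 -8.6;-1 0 -4.2 8 -8.6;-1 0 -4.2 8 -8.6;-1 0 -4.2 8 -8.6;-1 0 -4.2 8 -8.6;-1 0 -4.2 8 -8.6;-1 0 -4.2 8 -8.6;-1 0 -4.2 8 -8.6", newtons=60)

```text
t: 0.82
tool_pos: [0.4651, 0.3004, 0.2311]
tool_rot: [-0.228, 1.559, 0.228]
contact_force: [1.0, -0.2, -0.6]
opening: 0.0854
```

drive_tool(commands="-1 0 -1 0.4 0;-1 0 -1 0.4 0;-1 0 -1 0.4 0")

```text
t: 1.07
tool_pos: [0.4922, 0.2665, 0.2309]
tool_rot: [-0.223, 1.56, 0.223]
contact_force: [0.8, 0.7, -0.7]
opening: 0.0855
```

Run:
```python
from h import *
o=ctrl.get_obs(); print(o['t'],o['tool_pos'],o['q'].round(3)); M=R.from_rotvec(o['tool_rot']).as_matrix(); print(M.round(3))
im,d,ci=grab('wrist','w1'); im2,_,_=grab('wrist','w1b')
cv2.imwrite('pics/w1x.png',cv2.resize(im[90:290,150:370],(770,700)) [:600])
```

```text
1.0667 [0.4922095  0.2665086  0.23090704] [ 0.363 -0.102  1.766  0.     1.479 -1.492]
[[-0.001 -0.281  0.96 ]
 [-0.     0.96   0.281]
 [-1.     0.    -0.001]]
```

View pics/w1.png

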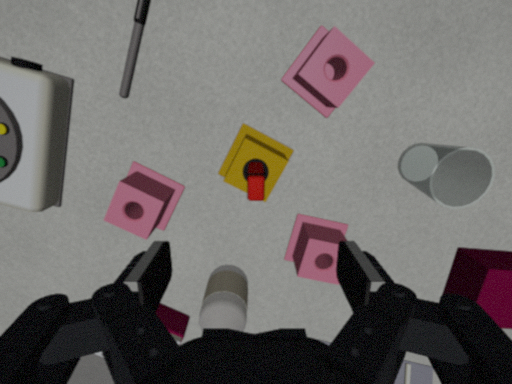

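Wrist view: driver head at (256,187) in the yellow holder at (256,165); pink decoys at (145,200), (328,70) and (318,250); bottle at (225,300).

Run:
```python
from h import *
im,d,ci=load('w1')
hsv=cv2.cvtColor(im,cv2.COLOR_BGR2HSV)
m=((hsv[...,0]<8)|(hsv[...,0]>172))&(hsv[...,1]>150)&(hsv[...,2]>60)
m[:150]=0;m[215:]=0;m[:,:230]=0;m[:,280:]=0
vals=hsv[...,2][m]; print(np.percentile(vals,[5,25,50,75,95]))
top=m&(hsv[...,2]>150)
P=pts(ci,d,np.argwhere(top)[:,::-1]); print('z top',np.percentile(P[:,2],[5,50,95]))
uv=np.argwhere(top)[:,::-1].astype(float)
W=plane(ci,uv,0.128)
r=cv2.minAreaRect((W[:,:2]*1000).astype(np.float32)); print('rect mm',r, len(uv)); print(cv2.boxPoints(r).round(1).tolist())
# holder top face
y=cv2.inRange(hsv,(18,120,120),(35,255,255)); y[:110]=0;y[215:]=0;y[:,:210]=0;y[:,300:]=0
uvy=np.argwhere(y)[:,::-1]; Py=pts(ci,d,uvy); s=abs(Py[:,2]-.056)<.008
Wy=plane(ci,uvy[s],0.056); print('holder',cv2.minAreaRect((Wy[:,:2]*1000).astype(np.float32)), np.median(Py[s,2]))
# bottle
for b in [(225,300),(225,315),(222,285)]: print('bottle',b,pts(ci,d,b).round(3))
c=im[110:230,200:320]; cv2.imwrite('pics/w1x.png',cv2.resize(c,(600,600),interpolation=cv2.INTER_CUBIC))
```

```text
[ 68.  76. 143. 153. 156.]
z top [0.12642782 0.12740035 0.12848138]
rect mm ((490.3321533203125, 267.0157165527344), (17.951263427734375, 9.940560340881348), 15.992759704589844) 203
[[480.29998779296875, 269.29998779296875], [483.1000061035156, 259.79998779296875], [500.29998779296875, 264.70001220703125], [497.6000061035156, 274.29998779296875]]
holder ((490.3682556152344, 266.5477600097656), (55.92197799682617, 55.39644241333008), 78.53030395507812) 0.05545213142842165
bottle (225, 300) [[0.65  0.275 0.083]]
bottle (225, 315) [[0.658 0.279 0.098]]
bottle (222, 285) [[0.65  0.269 0.054]]
```

View pics/w1x.png

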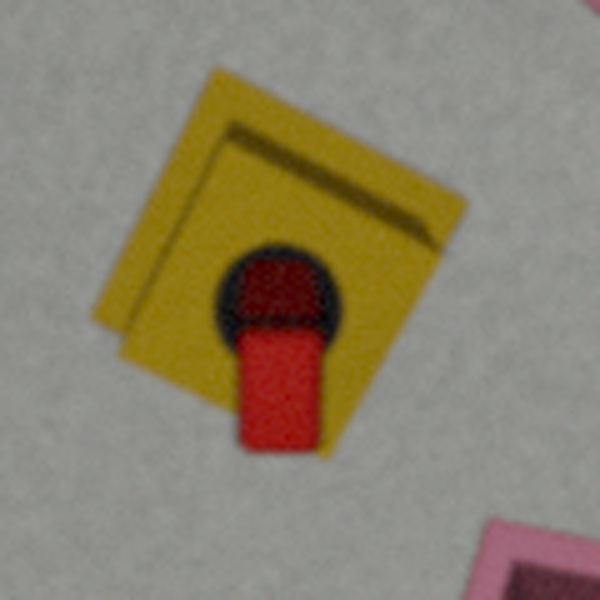

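Driver axis (490.3, 266.8) agrees with the holder centre (490.4, 266.5); top z 0.1274 is as expected, yaw 16° matches the jaws. Descend and grip.

drive_tool(commands="-1 1 0.02 -0.04 0;-1 2 0.02 -0.04 0;-1 3 0.02 -0.04 0;-1 3.6 0.02 -0.04 0;-1 3.88 0.02 -0.04 0;-1 3.88 0.02 -0.04 0;0.5 3.88 0.02 -0.04 0;1 3.88 0.02 -0.04 0", newtons=60)

```text
t: 1.83
tool_pos: [0.491, 0.2699, 0.0788]
tool_rot: [-0.226, 1.555, 0.228]
contact_force: [0.2, 0.9, 0.8]
opening: 0.0637
```

drive_tool(commands="1 0 0 0 0;1 0 0 0 0;1 0 0 0 0;1 0 0 0 0;1 0 0 0 0;1 0 0 0 0", newtons=60)

```text
t: 2.33
tool_pos: [0.4903, 0.2688, 0.0773]
tool_rot: [-0.226, 1.557, 0.227]
contact_force: [-0.9, -0.7, 5.5]
opening: 0.0154
```

drive_tool(commands="1 -0.5 0 0 0;1 -1.2 0 0 0;1 -2.1 0 0 0;1 -3 0 0 0;1 -3.4 0 0 0;1 -3.4 0 0 0")

```text
t: 2.83
tool_pos: [0.4919, 0.2695, 0.2174]
tool_rot: [-0.225, 1.55, 0.228]
contact_force: [1.1, 0.1, -0.7]
opening: 0.0152
```

Run:
```python
from h import *
o=ctrl.get_obs(); print(o['t'],o['tool_pos'],o['opening'],o['contact_force'].round(1)); M=R.from_rotvec(o['tool_rot']).as_matrix(); print(M.round(3))
im,d,ci=load('top0'); 
# crop scale 6.5 origin (296,187)
f=260/40
for n,p,z in [('hub',(398,120),.088),('mark',(430,82),.088),('dot',(372,100),.087),('s1',(383,92),.087),('s2',(413,150),.087)]:
    print(n,plane(ci,((p[0]-260)/f+296,p[1]/f+187),z).round(4))
```

```text
2.8333 [0.49191761 0.26953384 0.21742922] 0.015184209624100128 [ 1.1  0.1 -0.7]
[[ 0.008 -0.285  0.959]
 [ 0.003  0.959  0.285]
 [-1.     0.001  0.009]]
hub [[ 0.5393 -0.0553  0.088 ]]
mark [[ 0.5551 -0.0681  0.088 ]]
dot [[ 0.5472 -0.0449  0.087 ]]
s1 [[ 0.5506 -0.0493  0.087 ]]
s2 [[ 0.5274 -0.0616  0.087 ]]
```

drive_tool(commands="1 0 -7.85 0.3 -2.2;1 0 -7.85 0.3 -2.2;1 0 -7.85 0.3 -2.2;1 0 -7.85 0.3 -2.2;1 0 -7.85 0.3 -2.2;1 0 -7.85 0.3 -2.2;1 0 -7.85 0.3 -2.2;1 0 -7.85 0.3 -2.2")

```text
t: 3.5
tool_pos: [0.5897, -0.0325, 0.2088]
tool_rot: [-0.375, 1.542, 0.375]
contact_force: [0.4, 0.6, -1.5]
opening: 0.0152
```

drive_tool(commands="1 0 0 0 0;1 0 0 0 0;1 0 0 0 0")

```text
t: 3.75
tool_pos: [0.5893, -0.0285, 0.2097]
tool_rot: [-0.375, 1.541, 0.378]
contact_force: [-0.4, 0.9, -1.4]
opening: 0.0154
```

Run:
```python
from h import *
o=ctrl.get_obs(); print(o['t'],o['tool_pos'],o['q'].round(3),o['opening'],o['contact_force'].round(1)); M=R.from_rotvec(o['tool_rot']).as_matrix(); print(M.round(3))
im,d,ci=grab('wrist','w2')
```

```text
3.75 [ 0.58925011 -0.02849525  0.20968814] [-0.175 -0.013  1.716  0.     1.443 -2.226] 0.015361900283163855 [-0.4  0.9 -1.4]
[[-0.004 -0.462  0.887]
 [ 0.001  0.887  0.462]
 [-1.     0.003 -0.003]]
```

View pics/w2.png

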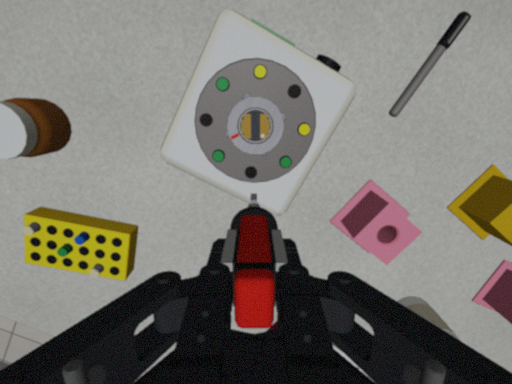

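Wrist view: hub at (255,126), slot vertical in the picture (so already parallel to the driver's x), red mark at (235,136), blade tip at (254,197).

Run:
```python
from h import *
im,d,ci=load('w2')
c=im[85:215,200:310]; cv2.imwrite('pics/w2x.png',cv2.resize(c,None,fx=4.5,fy=4.5,interpolation=cv2.INTER_CUBIC))
hsv=cv2.cvtColor(im,cv2.COLOR_BGR2HSV)
def win(m,u0,u1,v0,v1):
    o=np.zeros_like(m);o[v0:v1,u0:u1]=m[v0:v1,u0:u1];return o
b=win(cv2.inRange(hsv,(8,90,70),(30,255,255)),225,285,95,155)
uv=np.argwhere(b)[:,::-1].astype(float)
W=plane(ci,uv,.087)[:,:2]*1000
(cx,cy),r=cv2.minEnclosingCircle(W.astype(np.float32)); print('brass circ',cx,cy,r,len(uv))
# split to the two halves, slot line
n,l,st,ce=cv2.connectedComponentsWithStats(b); print(st,ce)
# hub top via depth
vv,uu=np.mgrid[90:165,215:295]; uvh=np.c_[uu.ravel(),vv.ravel()]; P=pts(ci,d,uvh); s=abs(P[:,2]-.088)<.004
Q=plane(ci,uvh[s].astype(float),.088)[:,:2]*1000; print('hub',cv2.minEnclosingCircle(Q.astype(np.float32)),np.median(P[s,2]),s.sum(), (Q.max(0)+Q.min(0))/2)
rd=win(((hsv[...,0]<8)|(hsv[...,0]>172)).astype(np.uint8)*((hsv[...,1]>120)&(hsv[...,2]>80)).astype(np.uint8),220,290,100,160)
uvr=np.argwhere(rd)[:,::-1].astype(float); print('mark',plane(ci,uvr,.088).mean(0), uvr.mean(0))
o=ctrl.get_obs(); print(proj(ci,o['tool_pos']+[0,0,.0187-.088]))
```

```text
brass circ 539.1204223632812 -53.47211456298828 14.385929107666016 397
[[     0      0    512    384 196211]
 [   260    113     10     25    187]
 [   241    114     10     25    210]] [[255.50182711 191.63445984]
 [264.10695187 124.29946524]
 [246.12857143 125.70952381]]
hub ((539.2537841796875, -53.68732833862305), 25.742616653442383) 0.08715996556129718 1954 [539.12061015 -53.71786984]
mark [ 0.55566693 -0.0660275   0.088     ] [234.61111111 135.72222222]
[[254.65942915 203.74755164]]
```

View pics/w2x.png

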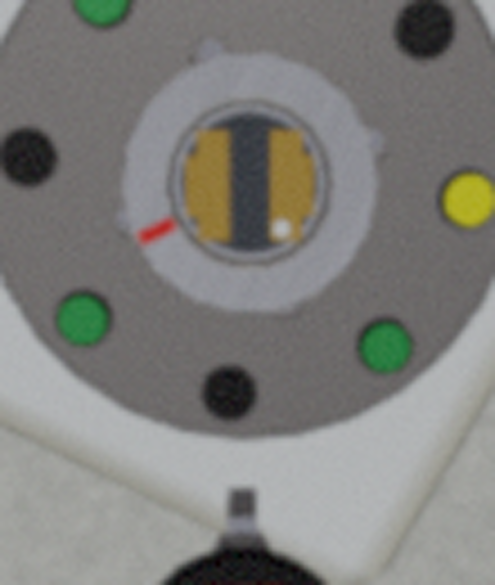

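Hub centre (539.2, −53.7), z 0.087, radius 25.7 mm: all as given. Move the blade to just above the slot and look again.

drive_tool(commands="1 0.2 0.03 -0.8 0;1 0.6 0.03 -1.4 0;1 1.08 0.03 -1.4 0;1 1.08 0.03 -1.4 0;1 1.08 0.03 -1.4 0;1 1.08 0.03 -1.4 0")

```text
t: 4.3
tool_pos: [0.5409, -0.0529, 0.1698]
tool_rot: [-0.378, 1.536, 0.378]
contact_force: [1.3, 0.7, -1.7]
opening: 0.0153
```

Run:
```python
from h import *
o=ctrl.get_obs(); print(o['t'],o['tool_pos'],o['q'].round(3),o['opening'],o['contact_force'].round(1),o['wrist_torque'].round(3)); M=R.from_rotvec(o['tool_rot']).as_matrix(); print(M.round(3))
im,d,ci=grab('wrist','w3'); i2,_,_=grab('scene','s3')
c=im[140:260,200:310]; c=cv2.resize(c,None,fx=4,fy=4,interpolation=cv2.INTER_CUBIC)
c2=i2[120:200,190:290]; c2=cv2.resize(c2,None,fx=3.5,fy=6*1.0*0.583,interpolation=cv2.INTER_CUBIC)
H=480; c2=cv2.resize(c2,(350,280)); p=np.zeros((480,350,3),np.uint8);p[:280]=c2
cv2.imwrite('pics/w3x.png',np.hstack([c,p])); print(proj(ci,[.5392,-.0537,.087]),proj(ci,o['tool_pos']-[0,0,.0713]))
```

```text
4.3 [ 0.54085838 -0.05294168  0.16981453] [-0.235 -0.097  1.865  0.     1.373 -2.288] 0.015267094649160543 [ 1.3  0.7 -1.7] [ 0.01  -0.006 -0.048]
[[ 0.001 -0.464  0.886]
 [-0.     0.886  0.464]
 [-1.    -0.001  0.001]]
[[254.57818527 195.26969905]] [[254.47744276 201.93566913]]
```

View pics/w3x.png

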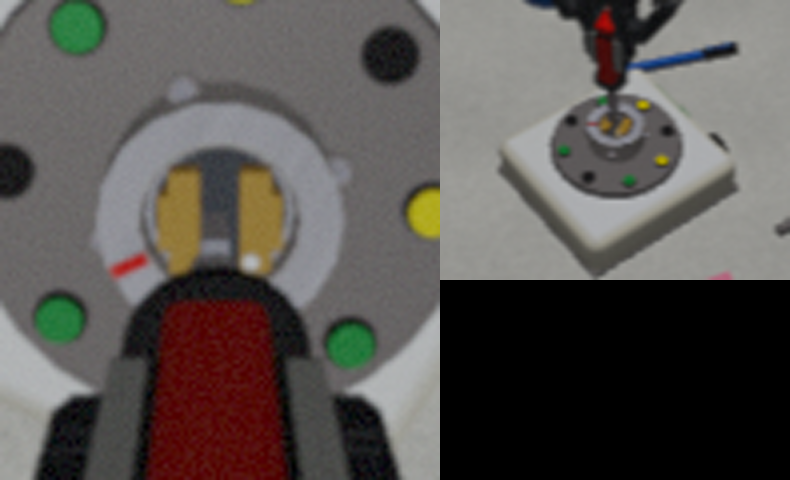

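Slot and blade are aligned to within 1 mm (slot column 220, blade 215 in the crop). Nudge and insert.

drive_tool(commands="1 0.1 0.02 -0.04 0;1 0.2 0.02 -0.04 0;1 0.28 0.02 -0.04 0;1 0.34 0.02 -0.04 0;1 0.4 0.02 -0.04 0;1 0.4 0.02 -0.04 0;1 0.4 0.02 -0.04 0")

```text
t: 4.98
tool_pos: [0.5383, -0.0538, 0.1526]
tool_rot: [-0.377, 1.538, 0.377]
contact_force: [0.6, 0.5, -0.8]
opening: 0.0156
```

```bash
cat > st.py <<'E'
from h import *
o=ctrl.get_obs(); print(round(o['t'],2),o['tool_pos'].round(4),o['opening'].round(4) if hasattr(o['opening'],'round') else o['opening'],'F',o['contact_force'].round(1),'T',o['wrist_torque'].round(3)); M=R.from_rotvec(o['tool_rot']).as_matrix(); print('yaw y',np.degrees(np.arctan2(M[1,1],M[0,1])).round(2),'tilt',M[:2,0].round(3),'q',o['q'].round(3))
E
python3 st.py
```

```text
4.98 [ 0.5383 -0.0538  0.1526] 0.01556217838081517 F [ 0.6  0.5 -0.8] T [-0.004  0.021 -0.029]
yaw y 117.54 tilt [-0.001  0.   ] q [-0.237 -0.086  1.884  0.     1.344 -2.289]
```

drive_tool(commands="1 0 0 0 1.2;1 0 0 0 2.4;1 0 0 0 3.6;1 0 0 0 4.8;1 0 0 0 6;1 0 0 0 7.2;1 0 0 0 8.4;1 0 0 0 8.4")

```text
t: 5.65
tool_pos: [0.5387, -0.0531, 0.153]
tool_rot: [0.201, 1.561, -0.198]
contact_force: [0.6, 2.3, -1.7]
opening: 0.0153
```

```bash
python3 st.py
```

```text
5.65 [ 0.5387 -0.0531  0.153 ] 0.015260909360275247 F [ 0.6  2.3 -1.7] T [ 0.715 -0.135  0.028]
yaw y 75.45 tilt [0.001 0.002] q [-0.237 -0.086  1.884  0.002  1.344 -1.554]
```

drive_tool(commands="1 0 0 0 1;1 0 0 0 2;1 0 0 0 3;1 0 0 0 4;1 0 0 0 4;1 0 0 0 4")

```text
t: 6.15
tool_pos: [0.5387, -0.0532, 0.153]
tool_rot: [0.469, 1.519, -0.467]
contact_force: [0.7, 3.3, -2.0]
opening: 0.0157
```

```bash
python3 st.py
python3 - <<'E'
from h import *
im,d,ci=grab('wrist','w4')
c=im[130:270,190:320]; c=cv2.resize(c,None,fx=4,fy=4,interpolation=cv2.INTER_CUBIC); cv2.imwrite('pics/w4x.png',c)
E
```

```text
6.15 [ 0.5387 -0.0532  0.153 ] 0.01567097433738394 F [ 0.7  3.3 -2. ] T [ 0.951 -0.416 -0.019]
yaw y 55.77 tilt [0.001 0.002] q [-0.237 -0.086  1.884  0.002  1.344 -1.211]
```

View pics/w4x.png

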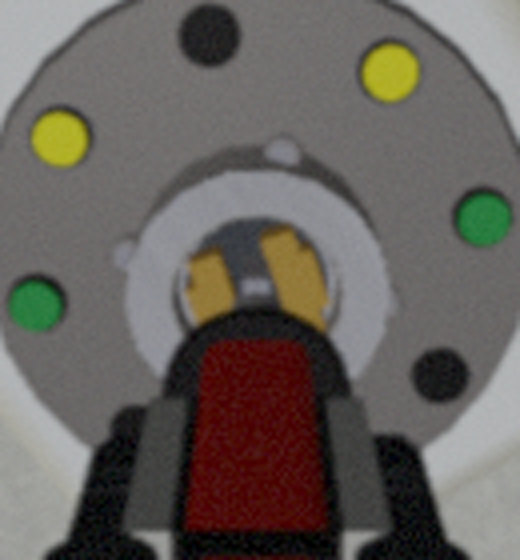

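drive_tool(commands="1 0 0 0 0.6;1 0 0 0 1.2;1 0 0 0 1.8;1 0 0 0 2.4;1 0 0 0 3;1 0 0 0 3", newtons=80)

```text
t: 6.7
tool_pos: [0.5388, -0.0533, 0.1531]
tool_rot: [0.674, 1.463, -0.672]
contact_force: [1.5, 5.2, -0.9]
opening: 0.015
```

```bash
python3 st.py
```

```text
6.7 [ 0.5388 -0.0533  0.1531] 0.015000099838947274 F [ 1.5  5.2 -0.9] T [ 1.095 -0.462  0.062]
yaw y 40.63 tilt [0.001 0.001] q [-0.237 -0.086  1.884  0.002  1.343 -0.946]
```

drive_tool(commands="1 0 0 0 0.5;1 0 0 0 1;1 0 0 0 1.5;1 0 0 0 2;1 0 0 0 2")

```text
t: 7.12
tool_pos: [0.5389, -0.0533, 0.1531]
tool_rot: [0.808, 1.415, -0.805]
contact_force: [2.9, 4.8, -1.8]
opening: 0.0151
```

```bash
python3 st.py
python3 - <<'E'
from h import *
im,d,ci=grab('wrist','w5')
c=im[130:270,190:320]; c=cv2.resize(c,None,fx=4,fy=4,interpolation=cv2.INTER_CUBIC); cv2.imwrite('pics/w5x.png',c)
E
```

```text
7.12 [ 0.5389 -0.0533  0.1531] 0.015141279671008848 F [ 2.9  4.8 -1.8] T [ 1.118 -0.6    0.094]
yaw y 30.66 tilt [0.001 0.001] q [-0.237 -0.086  1.884  0.002  1.343 -0.772]
```

View pics/w5x.png

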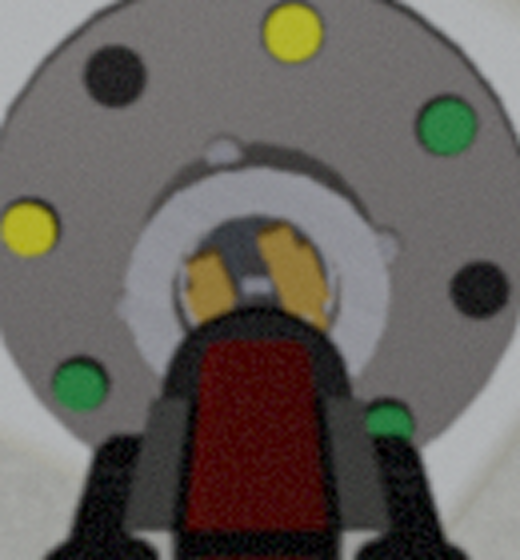

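Slot still follows with the same lag, so no stop yet. Continue.

drive_tool(commands="1 0 0 0 0.4;1 0 0 0 0.8;1 0 0 0 1.2;1 0 0 0 1.6;1 0 0 0 1.6")

```text
t: 7.58
tool_pos: [0.5392, -0.0535, 0.1531]
tool_rot: [0.914, 1.369, -0.911]
contact_force: [3.1, 4.1, -2.0]
opening: 0.0149
```

```bash
python3 st.py
python3 - <<'E'
from h import *
im,d,ci=grab('wrist','w6')
c=im[130:270,190:320]; c=cv2.resize(c,None,fx=4,fy=4,interpolation=cv2.INTER_CUBIC); cv2.imwrite('pics/w6x.png',c)
E
```

```text
7.58 [ 0.5392 -0.0535  0.1531] 0.014872561146134519 F [ 3.1  4.1 -2. ] T [ 0.876 -0.896  0.263]
yaw y 22.71 tilt [0.002 0.001] q [-2.370e-01 -8.600e-02  1.883e+00  1.000e-03  1.342e+00 -6.330e-01]
```

View pics/w6x.png

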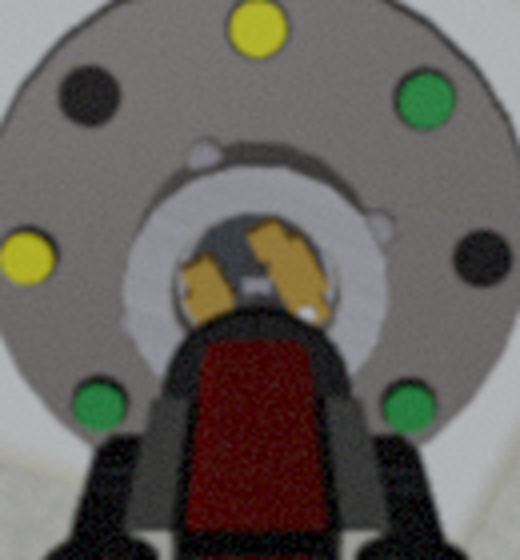

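Torque jumped to 0.26 N m and the slot no longer follows (lag grew): at the stop. One small extra turn to confirm, then back off.

drive_tool(commands="1 0 0 0 0.3;1 0 0 0 0.6;1 0 0 0 0.6")

```text
t: 7.88
tool_pos: [0.5393, -0.0536, 0.1532]
tool_rot: [0.953, 1.351, -0.95]
contact_force: [3.7, 3.8, -1.9]
opening: 0.0149
```

```bash
python3 st.py
```

```text
7.88 [ 0.5393 -0.0536  0.1532] 0.014854879959296255 F [ 3.7  3.8 -1.9] T [ 0.898 -0.846  0.339]
yaw y 19.74 tilt [0.003 0.   ] q [-2.370e-01 -8.600e-02  1.883e+00  1.000e-03  1.342e+00 -5.820e-01]
```

drive_tool(commands="1 0 0 0 -0.9;1 0 0 0 -1.8;1 0 0 0 -2.8;1 0 0 0 -2.8;1 -0.3 0 0 -2.8;1 -0.8 0 0 -2.8;1 -1.6 0 0 -2.8;1 -1.6 0 0 -2.8")

```text
t: 8.55
tool_pos: [0.5413, -0.0557, 0.224]
tool_rot: [0.766, 1.42, -0.766]
contact_force: [1.4, -0.8, 0.8]
opening: 0.0148
```

drive_tool(commands="1 0 0 1.4 0;1 0 0 1.4 0;1 0 0 1.4 0;1 0 0 1.4 0")

```text
t: 8.88
tool_pos: [0.5691, -0.1015, 0.2163]
tool_rot: [0.768, 1.432, -0.77]
contact_force: [0.3, 0.9, -1.8]
opening: 0.0151
```

```bash
python3 st.py
python3 - <<'E'
from h import *
im,d,ci=grab('wrist','w7')
E
```

```text
8.88 [ 0.5691 -0.1015  0.2163] 0.015141685089587808 F [ 0.3  0.9 -1.8] T [ 0.054  0.025 -0.026]
yaw y 33.49 tilt [-0.002 -0.001] q [-3.050e-01 -4.800e-02  1.738e+00 -1.000e-03  1.452e+00 -8.890e-01]
```

View pics/w7.png

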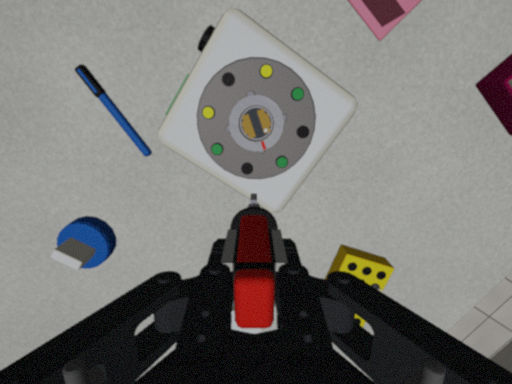

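Run:
```python
from h import *
im,d,ci=load('w7')
c=im[85:215,200:310]; cv2.imwrite('pics/w7x.png',cv2.resize(c,None,fx=4.5,fy=4.5,interpolation=cv2.INTER_CUBIC))
hsv=cv2.cvtColor(im,cv2.COLOR_BGR2HSV)
b=cv2.inRange(hsv,(8,90,70),(30,255,255)); b[:100]=0;b[150:]=0;b[:,:230]=0;b[:,285:]=0
for tag in ['w2','w7']:
    im,d,ci=load(tag); hsv=cv2.cvtColor(im,cv2.COLOR_BGR2HSV); b=cv2.inRange(hsv,(8,90,70),(30,255,255)); b[:100]=0;b[150:]=0;b[:,:230]=0;b[:,280:]=0
    n,l,st,ce=cv2.connectedComponentsWithStats(b); i=np.argsort(-st[1:,4])[:2]+1
    A,B=plane(ci,ce[i],.087); print(tag,'slot yaw',(np.degrees(np.arctan2(*(B-A)[1::-1]))+90)%180,'c',(A+B)/2,st[i,4])
    S=np.argwhere((hsv[...,1]<40)&(hsv[...,2]>165))[:,::-1]; S=S[(abs(S[:,0]-255)<18)&(abs(S[:,1]-125)<18)]; print(len(S),S.mean(0) if len(S) else '')
```

```text
w2 slot yaw 31.818933777155138 c [ 0.53849518 -0.05370089  0.087     ] [210 187]
8 [262.125 135.125]
w7 slot yaw 146.6399801547318 c [ 0.5386043  -0.05263073  0.087     ] [205 185]
7 [265.28571429 130.        ]
```

View pics/w7x.png

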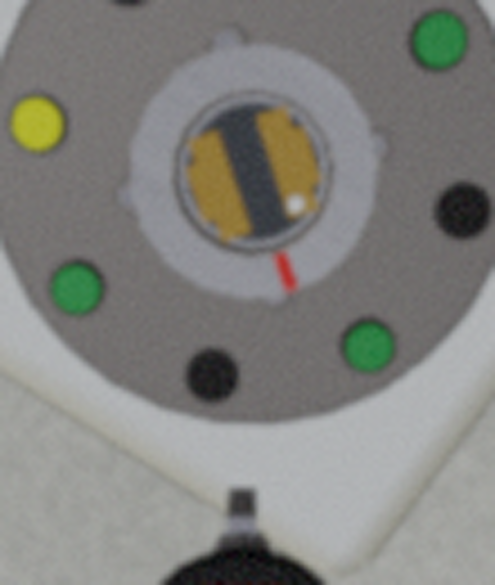

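Slot is now at yaw ≈ −37…−40°, in line with the red mark (yaw −36.8°), about 65° from its start, and it stayed there. The tip shows the same place in the gripper as before, so nothing slipped. Back to the holder.

drive_tool(commands="1 0 3.45 -8.8 -12.4;1 0 3.45 -8.8 -12.4;1 0 3.45 -8.8 -12.4;1 0 3.45 -8.8 -12.4;1 0 3.45 -8.8 -12.4;1 0 3.45 -8.8 -12.4;1 0 3.45 -8.8 -12.4;1 0 3.45 -8.8 -12.4")

```text
t: 9.6
tool_pos: [0.4975, 0.2275, 0.2168]
tool_rot: [-0.018, 1.571, 0.017]
contact_force: [1.3, -0.1, -0.6]
opening: 0.0149
```

```bash
python3 st.py
```

```text
9.6 [0.4975 0.2275 0.2168] 0.014899679770765435 F [ 1.3 -0.1 -0.6] T [ 0.016 -0.109 -0.001]
yaw y 91.26 tilt [-0.    -0.001] q [ 2.930e-01 -1.240e-01  1.810e+00 -1.000e-03  1.456e+00 -1.300e+00]
```

drive_tool(commands="1 0 0 0 -0.5;1 0 0 0 -0.5;1 0 0 0 -0.5")

```text
t: 9.85
tool_pos: [0.4985, 0.2257, 0.2166]
tool_rot: [-0.047, 1.571, 0.045]
contact_force: [-0.2, -0.7, -1.9]
opening: 0.0152
```

```bash
python3 st.py
```

```text
9.85 [0.4985 0.2257 0.2166] 0.015214524314928108 F [-0.2 -0.7 -1.9] T [0.042 0.02  0.006]
yaw y 93.36 tilt [-0.    -0.001] q [ 2.900e-01 -1.240e-01  1.809e+00 -1.000e-03  1.457e+00 -1.340e+00]
```

drive_tool(commands="1 0 0.8 -0.14 0;1 0.2 1.06 -0.14 0;1 0.8 1.06 -0.14 0;1 1.5 1.06 -0.14 0;1 1.75 1.06 -0.14 0;1 1.75 1.06 -0.14 0;1 1.75 1.06 -0.14 0")

```text
t: 10.43
tool_pos: [0.4912, 0.2665, 0.1465]
tool_rot: [-0.045, 1.572, 0.044]
contact_force: [0.7, 0.3, -0.9]
opening: 0.015
```

```bash
python3 st.py
python3 - <<'E'
from h import *
im,d,ci=grab('wrist','w8')
c=im[120:270,190:320]; c=cv2.resize(c,None,fx=3.8,fy=3.8,interpolation=cv2.INTER_CUBIC); cv2.imwrite('pics/w8x.png',c)
E
```

```text
10.43 [0.4912 0.2665 0.1465] 0.014960320825749203 F [ 0.7  0.3 -0.9] T [-0.056  0.022 -0.057]
yaw y 93.25 tilt [-0.001 -0.001] q [ 0.364 -0.036  1.847 -0.     1.332 -1.263]
```

View pics/w8x.png

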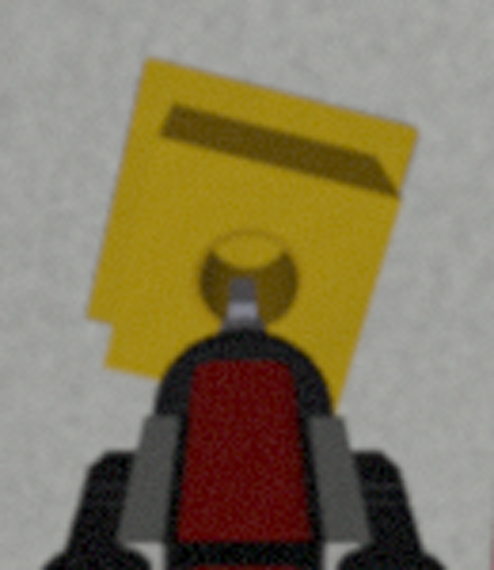

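Blade column 242 against hole centre 248: about 1 mm off, within tolerance. Nudge and lower, then release.

drive_tool(commands="1 0.3 0.03 0 0;1 0.7 0.03 0 0;1 1.1 0.03 0 0;1 1.4 0.03 0 0;1 1.6 0.03 0 0;1 1.7 0.03 0 0;1 1.7 0.03 0 0;1 1.7 0.03 0 0")

```text
t: 11.15
tool_pos: [0.4916, 0.2688, 0.0795]
tool_rot: [-0.046, 1.569, 0.046]
contact_force: [0.1, -0.0, -0.7]
opening: 0.015
```

```bash
python3 st.py
```

```text
11.15 [0.4916 0.2688 0.0795] 0.014961851577877529 F [ 0.1 -0.  -0.7] T [0.045 0.026 0.022]
yaw y 93.34 tilt [0.001 0.   ] q [ 0.367  0.043  1.889 -0.     1.209 -1.262]
```

drive_tool(commands="1 0.04 0 0 0;0.3 0.04 0 0 0;-0.4 0.04 0 0 0;-1 0.04 0 0 0;-1 0.04 0 0 0;-1 0.04 0 0 0;-1 0.04 0 0 0;-1 0.04 0 0 0")

```text
t: 11.82
tool_pos: [0.4912, 0.2686, 0.0774]
tool_rot: [-0.046, 1.57, 0.046]
contact_force: [-0.3, -0.3, 0.5]
opening: 0.0851
```

drive_tool(commands="-1 -0.3 0 0 0;-1 -1 0 0 0;-1 -2 0 0 0;-1 -3 0 0 0;-1 -3.6 0 0 0;-1 -3.6 0 0 0;-1 -3.6 0 0 0")

```text
t: 12.4
tool_pos: [0.4924, 0.2691, 0.2248]
tool_rot: [-0.044, 1.565, 0.047]
contact_force: [0.1, -0.3, -1.5]
opening: 0.0855
```

```bash
python3 st.py
python3 - <<'E'
from h import *
im,d,ci=grab('wrist','w9')
E
```

```text
12.4 [0.4924 0.2691 0.2248] 0.08554515205786221 F [ 0.1 -0.3 -1.5] T [0.024 0.014 0.024]
yaw y 93.34 tilt [0.005 0.002] q [ 0.367 -0.099  1.773 -0.     1.462 -1.262]
```

View pics/w9.png

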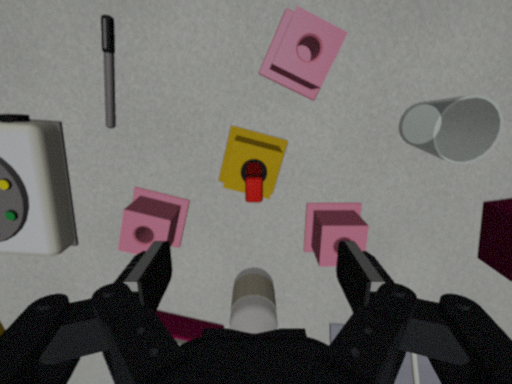

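Driver stands in the yellow holder, top at (254,190). Next, hover over the cap.

drive_tool(commands="-1 0 -14.4 -2.15 0;-1 0 -14.4 -2.15 0;-1 0 -14.4 -2.15 0;-1 0 -14.4 -2.15 0;-1 0 -14.4 -2.15 0;-1 0 -14.4 -2.15 0;-1 0 -14.4 -2.15 0;-1 0 -14.4 -2.15 0")

```text
t: 13.12
tool_pos: [0.4594, -0.0649, 0.219]
tool_rot: [-0.045, 1.574, 0.047]
contact_force: [0.6, -0.7, -0.6]
opening: 0.0854
```

```bash
python3 st.py
python3 - <<'E'
from h import *
im,d,ci=load('w9'); hsv=cv2.cvtColor(im,cv2.COLOR_BGR2HSV)
m=((hsv[...,0]<8)|(hsv[...,0]>172))&(hsv[...,1]>150)&(hsv[...,2]>110)
m[:150]=0;m[215:]=0;m[:,:230]=0;m[:,280:]=0
uv=np.argwhere(m)[:,::-1]; P=pts(ci,d,uv); print('driver top',np.median(P,0),len(uv)); print(cv2.minAreaRect((plane(ci,uv,.128)[:,:2]*1000).astype(np.float32)))
E
```

```text
13.12 [ 0.4594 -0.0649  0.219 ] 0.08541926259598788 F [ 0.6 -0.7 -0.6] T [ 0.002 -0.02  -0.   ]
yaw y 93.35 tilt [-0.004  0.001] q [-0.301 -0.339  1.986  0.     1.499 -1.93 ]
driver top [0.49034491 0.26834493 0.12728265] 376
((490.6268310546875, 268.3797607421875), (21.238346099853516, 13.365517616271973), 3.2375435829162598)
```

drive_tool(commands="-1 0 -6 -0.85 -0.3;-1 0 -6 -0.85 -0.3;-1 0 -6 -0.85 -0.3;-1 0 -6 -0.85 -0.3;-1 0 -6 -0.85 -0.3;-1 0 -6 -0.85 -0.3;-1 0 -6 -0.85 -0.3;-1 0 -6 -0.85 -0.3")

```text
t: 13.78
tool_pos: [0.4399, -0.3057, 0.2187]
tool_rot: [-0.061, 1.573, 0.067]
contact_force: [0.2, 0.9, -0.9]
opening: 0.0855
```

```bash
python3 st.py
python3 - <<'E'
from h import *
im,d,ci=grab('wrist','w10')
E
```

```text
13.78 [ 0.4399 -0.3057  0.2187] 0.0854969840500469 F [ 0.2  0.9 -0.9] T [ 0.023 -0.02   0.047]
yaw y 94.65 tilt [-0.003  0.004] q [-0.746 -0.151  1.83   0.     1.467 -2.398]
```

View pics/w10.png

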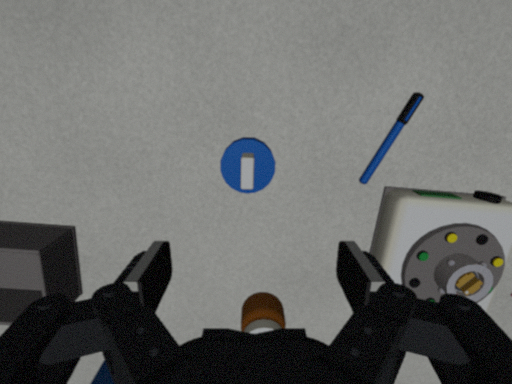

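Wrist view: cap at (248,165) with its white grip at (247,173); the grip is nearly vertical in the picture.

Run:
```python
from h import *
im,d,ci=load('w10'); hsv=cv2.cvtColor(im,cv2.COLOR_BGR2HSV)
b=cv2.inRange(hsv,(95,110,50),(130,255,255)); b[:120]=0;b[210:]=0;b[:,:200]=0;b[:,300:]=0
uv=np.argwhere(b)[:,::-1]; P=pts(ci,d,uv); s=abs(P[:,2]-.026)<.004; print('z',np.percentile(P[:,2],[5,50,95]))
W=plane(ci,uv[s],.026)[:,:2]*1000; print('cap',cv2.minEnclosingCircle(W.astype(np.float32)),(W.max(0)+W.min(0))/2)
w=((hsv[...,1]<60)&(hsv[...,2]>150)).astype(np.uint8); w[:145]=0;w[200:]=0;w[:,:225]=0;w[:,272:]=0
uv=np.argwhere(w)[:,::-1]; P=pts(ci,d,uv); s=P[:,2]>.05; print(len(uv),s.sum(),'z',np.median(P[:,2]))
W=plane(ci,uv[s],.060)[:,:2]*1000; print('grip',cv2.minAreaRect(W.astype(np.float32)))
c=im[130:200,210:290]; cv2.imwrite('pics/w10x.png',cv2.resize(c,None,fx=7,fy=7,interpolation=cv2.INTER_CUBIC))
```

```text
z [0.02400168 0.02545157 0.02669245]
cap ((437.0364990234375, -313.50457763671875), 33.22343826293945) [ 437.16466426 -313.19444138]
298 298 z 0.059426077450477566
grip ((437.2659912109375, -313.2344970703125), (32.454612731933594, 10.83569622039795), 3.875138521194458)
```

View pics/w10x.png

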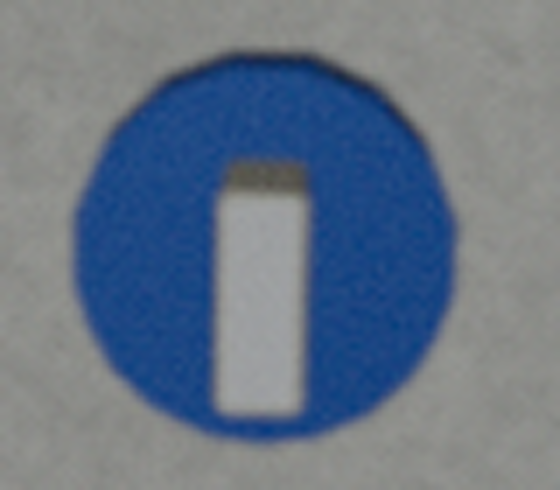

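Cap centre (437.1, −313.3) from both rim and grip, radius 33.2, heights 25.5 and 59.4 mm as expected; grip yaw 3.9°.

drive_tool(commands="-1 1 -0.18 -0.085 0.15;-1 2 -0.18 -0.085 0.15;-1 3 -0.18 -0.085 0.15;-1 3.9 -0.18 -0.085 0.15;-1 4.5 -0.18 -0.085 0.15;-1 4.68 -0.18 -0.085 0.15;-1 4.68 -0.18 -0.085 0.15;-1 4.68 -0.18 -0.085 0.15")

```text
t: 14.5
tool_pos: [0.4391, -0.3119, 0.0349]
tool_rot: [-0.057, 1.57, 0.057]
contact_force: [0.9, -0.6, 0.1]
opening: 0.0856
```

```bash
python3 st.py
```

```text
14.5 [ 0.4391 -0.3119  0.0349] 0.08555652079723494 F [ 0.9 -0.6  0.1] T [-0.018 -0.042 -0.045]
yaw y 94.16 tilt [ 0. -0.] q [-0.756  0.057  1.96   0.     1.124 -2.399]
```

drive_tool(commands="-1 0.09 -0.03 -0.05 0;-1 0.09 -0.03 -0.05 0;0.3 0.09 -0.03 -0.05 0;1 0.09 -0.03 -0.05 0;1 0.09 -0.03 -0.05 0;1 0.09 -0.03 -0.05 0;1 0.09 -0.03 -0.05 0;1 0.09 -0.03 -0.05 0", newtons=110)

```text
t: 15.17
tool_pos: [0.4366, -0.3138, 0.0306]
tool_rot: [-0.056, 1.57, 0.056]
contact_force: [-2.3, 3.3, 15.5]
opening: 0.0127
```

drive_tool(commands="1 0 0 0 0;1 0 0 0 0;1 0 0 0 0")

```text
t: 15.42
tool_pos: [0.4368, -0.314, 0.0308]
tool_rot: [-0.056, 1.57, 0.056]
contact_force: [0.6, -0.3, 3.0]
opening: 0.0122
```

```bash
python3 st.py
```

```text
15.42 [ 0.4368 -0.314   0.0308] 0.012206632457095268 F [ 0.6 -0.3  3. ] T [0.017 0.065 0.003]
yaw y 94.09 tilt [ 0. -0.] q [-0.762  0.062  1.963 -0.     1.117 -2.404]
```

drive_tool(commands="1 -0.3 0 0 0;1 -1 0 0 0;1 -2 0 0 0;1 -3 0 0 0;1 -3.6 0 0 0;1 -3.6 0 0 0;1 -3.6 0 0 0")

```text
t: 16.0
tool_pos: [0.4374, -0.3146, 0.1774]
tool_rot: [-0.059, 1.567, 0.053]
contact_force: [0.2, 0.3, -0.5]
opening: 0.012
```

```bash
python3 st.py
python3 - <<'E'
from h import *
for tag,c0 in [('w2',(255,126)),('w7',(255,123)),('w10',(469,280))]:
    im,d,ci=load(tag); u,v=c0
    vv,uu=np.mgrid[v-40:v+40,u-40:min(u+42,512)]; uv=np.c_[uu.ravel(),vv.ravel()]; P=pts(ci,d,uv); s=abs(P[:,2]-np.array(.0875))<.006
    Q=plane(ci,uv[s].astype(float),.088)[:,:2]*1000; print(tag,cv2.minEnclosingCircle(Q.astype(np.float32)),((Q.max(0)+Q.min(0))/2).round(1), np.median(P[s,2]).round(4))
im,d,ci=grab('wrist','w11')
E
```

```text
16.0 [ 0.4374 -0.3146  0.1774] 0.011953467333441528 F [ 0.2  0.3 -0.5] T [-0.01   0.027 -0.013]
yaw y 94.09 tilt [ 0.003 -0.003] q [-0.762 -0.118  1.871 -0.     1.384 -2.404]
w2 ((539.2537841796875, -53.68732833862305), 25.742616653442383) [539.1 -53.7] 0.0871
w7 ((538.8118286132812, -53.45952224731445), 25.773235321044922) [538.8 -53.4] 0.0872
w10 ((537.1290893554688, -57.55910110473633), 28.86408805847168) [535.2 -57.1] 0.0866
```

View pics/w11.png

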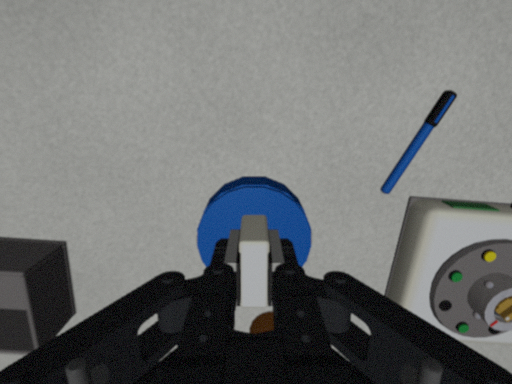

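```bash
cat > capc.py <<'E'
from h import *
import sys
from scipy.optimize import least_squares
tag=sys.argv[1]; tcp=np.array(eval(sys.argv[2]))*1000; off=float(sys.argv[3]) if len(sys.argv)>3 else .0048
im,d,ci=load(tag); hsv=cv2.cvtColor(im,cv2.COLOR_BGR2HSV)
b=cv2.inRange(hsv,(95,110,95),(130,255,255)); b[:,:180]=0;b[:,330:]=0;b[:150]=0
uv=np.argwhere(b)[:,::-1]; 
zp=tcp[2]/1000-off; P=pts(ci,d,uv); s=abs(P[:,2]-zp)<.004; print('z plate',np.median(P[s,2]),'exp',zp,s.sum())
m=np.zeros_like(b); m[uv[s][:,1],uv[s][:,0]]=255
c=max(cv2.findContours(m,cv2.RETR_EXTERNAL,cv2.CHAIN_APPROX_NONE)[0],key=len)[:,0]
W=plane(ci,c.astype(float),zp)[:,:2]*1000
r=least_squares(lambda p:np.hypot(*(W-p[:2]).T)-33.2,[tcp[0],tcp[1]],loss='soft_l1',f_scale=.5)
print('cap centre',r.x,'minus tcp',r.x-tcp[:2],'res med',np.median(abs(r.fun)))
E
python3 capc.py w11 '[.4374,-.3146,.1774]'
```

```text
z plate 0.1719235387426767 exp 0.1726 4595
cap centre [ 438.65936577 -315.07450465] minus tcp [ 1.25936577 -0.47450465] res med 1.081871348250555
```

drive_tool(commands="1 0 6.33 2.98 0;1 0 6.33 2.98 0;1 0 6.33 2.98 0;1 0 6.33 2.98 0;1 0 6.33 2.98 0;1 0 6.33 2.98 0;1 0 6.33 2.98 0;1 0 6.33 2.98 0")

```text
t: 16.72
tool_pos: [0.537, -0.0476, 0.1718]
tool_rot: [-0.058, 1.574, 0.063]
contact_force: [-0.9, 0.4, 0.4]
opening: 0.0125
```

drive_tool(commands="1 0.4 0 0 0;1 0.7 0 0 0;1 0.7 0 0 0;1 0.7 0 0 0")

```text
t: 17.05
tool_pos: [0.5355, -0.0528, 0.1438]
tool_rot: [-0.054, 1.575, 0.056]
contact_force: [0.2, -0.4, -0.7]
opening: 0.0121
```

```bash
python3 st.py
python3 - <<'E'
from h import *
im,d,ci=grab('wrist','w12'); i,_,_=grab('scene','s12')
c=cv2.resize(i[100:210,180:300],None,fx=3.5,fy=3.5,interpolation=cv2.INTER_CUBIC)
a=np.zeros((385,512,3),np.uint8);a[:384]=im; cv2.imwrite('pics/w12x.png',np.hstack([a[:,130:],c]))
E
```

```text
17.05 [ 0.5355 -0.0528  0.1438] 0.012140465843353428 F [ 0.2 -0.4 -0.7] T [-0.023 -0.04   0.032]
yaw y 94.04 tilt [-0.005  0.001] q [-0.237 -0.081  1.895 -0.     1.333 -1.878]
```

View pics/w12x.png

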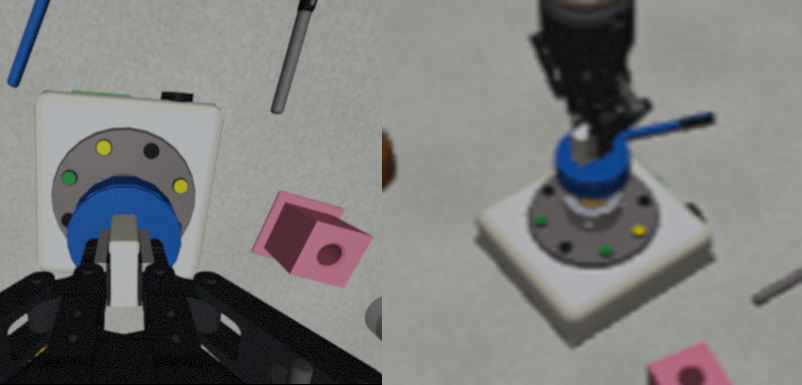

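drive_tool(commands="1 0.1 0 0.05 0;1 0.1 0 0.05 0;1 0.1 0 0.05 0;1 0.1 0 0.05 0")

```text
t: 17.48
tool_pos: [0.5396, -0.0528, 0.1428]
tool_rot: [-0.056, 1.57, 0.056]
contact_force: [0.2, 0.4, -0.6]
opening: 0.0123
```

```bash
python3 st.py
python3 - <<'E'
from h import *
im,d,ci=grab('wrist','w13')
o=ctrl.get_obs()
print(o['tool_pos'])
E
python3 capc.py w13 '[.5375,-.0534,.139]'
```

```text
17.48 [ 0.5396 -0.0528  0.1428] 0.012307866518961867 F [ 0.2  0.4 -0.6] T [-0.047  0.014  0.042]
yaw y 94.07 tilt [ 0. -0.] q [-0.235 -0.074  1.89  -0.     1.325 -1.877]
[ 0.53959434 -0.05272456  0.14286373]
z plate 0.13736424116559884 exp 0.1342 4299
cap centre [540.916344  -53.1884285] minus tcp [3.416344  0.2115715] res med 0.7890363096083206
```

```bash
python3 capc.py w13 '[.5396,-.0528,.1428]'
python3 - <<'E'
from h import *
# rotor disc centre from w13 as hub-axis check (grey disc z=.062, r=62) : coloured dots fall back -> base white edges
im,d,ci=load('w13')
vv,uu=np.mgrid[0:384,100:400]; uv=np.c_[uu.ravel(),vv.ravel()]; P=pts(ci,d,uv)
s=(abs(P[:,2]-.062)<.003)&(np.hypot(P[:,0]-.539,P[:,1]+.0535)<.07)
m=np.zeros((384,512),np.uint8); m[uv[s][:,1],uv[s][:,0]]=255
c=max(cv2.findContours(m,cv2.RETR_EXTERNAL,cv2.CHAIN_APPROX_NONE)[0],key=len)[:,0]
W=plane(ci,c.astype(float),.062)[:,:2]*1000
r=np.hypot(W[:,0]-539,W[:,1]+53.5); g=abs(r-62)<4
from scipy.optimize import least_squares
q=least_squares(lambda p:np.hypot(*(W[g]-p[:2]).T)-p[2],[539,-53.5,62],loss='soft_l1',f_scale=.5); print('rotor',q.x,g.sum(),np.median(abs(q.fun)))
E
```

```text
z plate 0.13746762977010218 exp 0.138 4635
cap centre [540.64990845 -53.30728374] minus tcp [ 1.04990845 -0.50728374] res med 1.0601859854670863
rotor [538.16372936 -53.8154279   59.45091946] 298 0.20927648626105366
```

drive_tool(commands="1 0.1 -0.01 -0.03 0;1 0.3 -0.01 -0.03 0;1 0.45 -0.01 -0.03 0;1 0.55 -0.01 -0.03 0;1 0.63 -0.01 -0.03 0;1 0.7 -0.01 -0.03 0;1 0.7 -0.01 -0.03 0;1 0.7 -0.01 -0.03 0", newtons=120)

```text
t: 18.2
tool_pos: [0.5382, -0.0531, 0.1144]
tool_rot: [-0.056, 1.57, 0.056]
contact_force: [-0.0, -0.3, -0.0]
opening: 0.0121
```

```bash
python3 st.py
```

```text
18.2 [ 0.5382 -0.0531  0.1144] 0.012081364640732579 F [-0.  -0.3 -0. ] T [-0.042  0.015  0.052]
yaw y 94.09 tilt [-0.  0.] q [-0.236 -0.045  1.913 -0.     1.274 -1.878]
```

The rim is 4 mm below the hub's top with no contact force, so the cap is over the hub. Go on to the balls.

drive_tool(commands="1 0.06 0 0 0;1 0.12 0 0 0;1 0.18 0 0 0;1 0.2 0 0 0;1 0.2 0 0 0")

```text
t: 18.62
tool_pos: [0.5383, -0.0531, 0.1074]
tool_rot: [-0.056, 1.571, 0.056]
contact_force: [-2.7, 0.7, 4.8]
opening: 0.0124
```

```bash
python3 st.py
```

```text
18.62 [ 0.5383 -0.0531  0.1074] 0.012428604035547014 F [-2.7  0.7  4.8] T [0.136 0.503 0.009]
yaw y 94.09 tilt [-0.001 -0.   ] q [-0.236 -0.037  1.918 -0.     1.261 -1.878]
```

drive_tool(commands="1 0.05 0 0 0;1 0.1 0 0 0;1 0.1 0 0 0")

```text
t: 18.87
tool_pos: [0.5395, -0.0533, 0.1059]
tool_rot: [-0.056, 1.568, 0.056]
contact_force: [-3.5, 1.2, 11.6]
opening: 0.0121
```

```bash
python3 st.py
```

```text
18.87 [ 0.5395 -0.0533  0.1059] 0.0121462936058075 F [-3.5  1.2 11.6] T [ 0.341  0.862 -0.002]
yaw y 94.09 tilt [ 0.002 -0.   ] q [-0.236 -0.034  1.917  0.     1.256 -1.878]
```

drive_tool(commands="1 0.04 0 -0.02 0;1 0.08 0 -0.02 0;1 0.12 0 -0.02 0;1 0.12 0 -0.02 0")

```text
t: 19.2
tool_pos: [0.5369, -0.053, 0.097]
tool_rot: [-0.056, 1.571, 0.056]
contact_force: [0.5, 0.8, 0.5]
opening: 0.0122
```

```bash
python3 st.py
```

```text
19.2 [ 0.5369 -0.053   0.097 ] 0.012172032293007468 F [0.5 0.8 0.5] T [-0.061 -0.074  0.006]
yaw y 94.09 tilt [-0.001  0.   ] q [-0.236 -0.027  1.927 -0.     1.243 -1.879]
```

The force peaked, then dropped, and the TCP is at 0.097, close to the expected home height of 0.0968. Press on in steps.

drive_tool(commands="1 0.04 0 0.02 0;1 0.08 0 0.02 0;1 0.12 0 0.02 0;1 0.12 0 0.02 0;1 0.12 0 0.02 0")

```text
t: 19.62
tool_pos: [0.5386, -0.0532, 0.0967]
tool_rot: [-0.056, 1.571, 0.056]
contact_force: [-12.5, 1.5, 21.4]
opening: 0.0122
```

```bash
python3 st.py
```

```text
19.62 [ 0.5386 -0.0532  0.0967] 0.012205761754029135 F [-12.5   1.5  21.4] T [0.346 1.88  0.041]
yaw y 94.1 tilt [-0.001 -0.   ] q [-2.360e-01 -2.300e-02  1.923e+00 -1.000e-03  1.242e+00 -1.878e+00]
```

It holds at 0.0967 under 21 N, so it is home. Ease the 12 N side load and push slightly more.

drive_tool(commands="1 0.02 0 -0.03 0;1 0.04 0 -0.05 0;1 0.04 0 -0.05 0;1 0.04 0 -0.05 0")

```text
t: 19.95
tool_pos: [0.5386, -0.0532, 0.0967]
tool_rot: [-0.056, 1.566, 0.056]
contact_force: [-7.5, 2.9, 23.5]
opening: 0.0122
```

```bash
python3 st.py
python3 - <<'E'
from h import *
im,d,ci=grab('wrist','w14'); i,_,_=grab('scene','s14'); t,_,_=grab('top','t14')
c=cv2.resize(i[100:210,180:300],None,fx=3.5,fy=3.5,interpolation=cv2.INTER_CUBIC)
a=np.zeros((385,382,3),np.uint8);a[:384]=im[:,130:]; cv2.imwrite('pics/w14x.png',np.hstack([a,c]))
E
python3 st.py
```

```text
19.95 [ 0.5386 -0.0532  0.0967] 0.012203454920866693 F [-7.5  2.9 23.5] T [0.629 1.421 0.049]
yaw y 94.1 tilt [ 0.004 -0.   ] q [-2.370e-01 -2.600e-02  1.927e+00  1.000e-03  1.237e+00 -1.879e+00]
20.1 [ 0.5386 -0.0532  0.0967] 0.011743658957682946 F [-8.1  2.8 23.3] T [ 5.86e-01  1.47e+00 -1.00e-03]
yaw y 94.1 tilt [ 0.004 -0.   ] q [-2.370e-01 -2.600e-02  1.927e+00  1.000e-03  1.237e+00 -1.879e+00]
```

View pics/w14x.png

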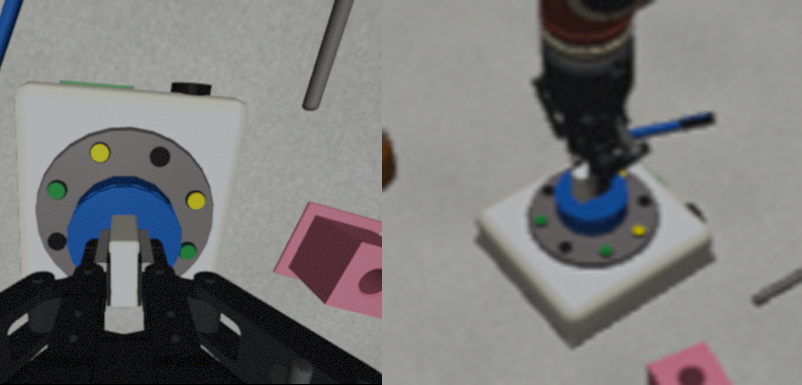

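View pics/t14.png

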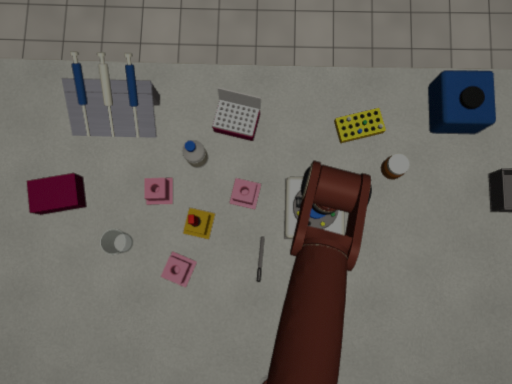

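The cap sits low on the hub with its skirt down around it. The driver is in the yellow holder at (197,220) in the top view, and nothing else has moved. A bit more push, then a height check.

drive_tool(commands="1 0.03 -0.01 -0.02 0;1 0.06 -0.02 -0.04 0;1 0.06 -0.02 -0.04 0;1 0.06 -0.02 -0.04 0;1 0.06 -0.02 -0.04 0")

```text
t: 20.52
tool_pos: [0.5386, -0.0533, 0.0967]
tool_rot: [-0.055, 1.563, 0.057]
contact_force: [-8.6, 8.1, 30.5]
opening: 0.0121
```

```bash
python3 st.py
python3 - <<'E'
from h import *
im,d,ci=load('w14'); hsv=cv2.cvtColor(im,cv2.COLOR_BGR2HSV)
b=cv2.inRange(hsv,(95,110,95),(130,255,255)); b[:170]=0;b[270:]=0;b[:,:195]=0;b[:,320:]=0
uv=np.argwhere(b)[:,::-1]; P=pts(ci,d,uv); s=abs(P[:,2]-.092)<.008; P=P[s]
A=np.c_[P[:,:2]-[.539,-.0535],np.ones(len(P))]; print('plate z, slopes',np.linalg.lstsq(A,P[:,2],rcond=None)[0],np.median(P[:,2]))
a=load('top0')[0]; t=load('t14')[0]
E
```

```text
20.52 [ 0.5386 -0.0533  0.0967] 0.012087209821281036 F [-8.6  8.1 30.5] T [ 1.24   1.737 -0.093]
yaw y 94.1 tilt [0.007 0.002] q [-0.238 -0.028  1.929  0.004  1.234 -1.881]
plate z, slopes [ 0.0191622  -0.0006492   0.09146621] 0.09131704466823294
```

drive_tool(commands="1 -0.01 0.03 0.01 0;1 -0.01 0.03 0.01 0;1 -0.01 0.03 0.01 0")

```text
t: 20.77
tool_pos: [0.5386, -0.0533, 0.0967]
tool_rot: [-0.057, 1.563, 0.055]
contact_force: [-9.1, 3.2, 28.9]
opening: 0.0117
```

```bash
python3 st.py; python3 -c "
from station import ctrl
print(ctrl.finish_job())"; python3 st.py
```

```text
20.77 [ 0.5386 -0.0533  0.0967] 0.011736750011228377 F [-9.1  3.2 28.9] T [ 0.583  1.737 -0.031]
yaw y 94.1 tilt [ 0.007 -0.001] q [-2.360e-01 -2.800e-02  1.928e+00  1.000e-03  1.234e+00 -1.879e+00]
the job is handed in; nothing more can be done
None
the job is handed in; nothing more can be done
```

The job was done in the order asked and handed in at about 20.8 s, with the gripper still holding the cap and pressing it down at about 29 N. No verdict was reported.

- **Screw:** I turned it clockwise with the driver's blade until the torque rose from about 0.09 to 0.34 N m and the slot stopped following. Afterwards the slot lay in line with the red mark, about 65° from where it started. The white dot still sat about 33° from the mark. I took the screw as locked from the torque stop and the slot lining up.
- **Driver:** it stands in the yellow holder with its top at 0.127 m, the same as before I took it out.
- **Cap:** it met the balls at the expected height and snapped. The TCP then stayed at 0.0967 m (0.0968 expected at home) under 21 to 30 N. The depth camera put the top plate at 0.0914 m against 0.092 m nominal, which is within the camera's usual error. The depth fit showed about 1° of plate slope, which I did not follow up.
- **Still present at hand-in:** a side load of about 9 N and a tool tilt of about 0.4°.
- **Other things on the bench:** by eye in a late top view, those in sight are where they were. The arm hid the blue pen there, but the scene camera showed it in place.

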